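# Close and latch the sliding-lid storage box

### The job

Close the storage box on the worktop: slide its wooden lid until you feel the rubber seal push back, and lean it on the seal lightly, with a push of about 8 N and no more than 12 N; hook the latch's wire bail over the hook on the lid so that its bar is drawn in under the hook's lip; then press the latch lever down past centre until it rests on its stop and holds the lid tight by itself. Press the lever with no more than about 30 N, leave the other things alone, and let go.

Things in the scene. Friction and masses are not known exactly. Their poses are not given: they have to be found in the camera images.
- storage_box: white box 110 x 240 x 66 mm, fast on the worktop. Origin: centre of its underside; z up, y from the white deck with the steel latch (-y half) to the sliding wooden lid (+y half). Top face at z = 66 mm; rails 2 mm higher at x = -52, 52. The lever's axle lies along x at y = -40, z = 80 mm, between cheeks 36 mm wide over all that rise to z = 86
- lid (a joint): slide of the wooden lid along the box's y (m): positive is open (towards +y, at most 0.046; it starts open). It meets the rubber seal somewhere between -0.002 and 0.006, differently each time; no reading shows where, it must be felt. The seal then pushes back 10 N per mm. The slide drags with 2 N. The lid's face is at the box's z = 66 mm
- lid_knob (a point): centre of the dark wooden knob on the lid, 26 mm wide at the top, 20 mm at the foot, 27 mm high above the lid, this point 17 mm above the lid's face; box x = 0, y = 95 mm + joint lid
- lid_seat (a point): where the bail's bar belongs in the lid's steel hook (12 mm wide in x): 14 mm above the lid's face, at box x = 0, y = 20 mm + joint lid; axes as the box's. A post stands from y = -11 to -3 mm of this point. A shelf, top 10 mm above the lid's face, runs from the post to y = +28 mm; the lip is above (see lip_edge). The bar goes over the lip, down on the shelf beyond it, then back under the lip
- lever (a joint): latch lever about its axle (rad): 0 upright, negative leans to the lid (+y), positive goes down to the deck (-y), 1.711 is its stop, fully closed. It stays where it is left when not loaded. With the bar seated and the lid at its seal the lever leans back at about 0.4 to 1.1; from there the load rises to 2 to 18 N at the tip and reverses past about 1.58, when it snaps to the stop and holds
- bail (a joint): wire bail about its pivots on the lever, 20 mm from the lever's axle towards the tip (rad): the bail's direction is joint lever + joint bail above the box's +y (0 level towards the lid, 1.57 upright, more leans back over the deck; joint at most 2.4). Light friction lets it stay where it is left
- bail_bar (a point): middle of the bail's straight crossbar, 6 mm thick, 48 mm long (along the box's x), 76 mm from the bail's pivots; the two side wires are 48 mm apart
- bail_tab (a point): on the bail's black pull tab, just outward of its middle; 20 mm wide along the box's x (grip it across this width), 6 mm thick, 28 mm long. With the bail level towards the lid the tab rises outward at 60 degrees from just beyond the bar; this point is then 14.5 mm beyond the bar (away from the pivots) and 16.7 mm above it
- lip_edge (a point): upper outer edge of the hook's lip, which juts from the top of the post towards +y over the seat: 2 mm in +y and 9 mm above lid_seat (23 mm above the lid's face); the lip is 4 mm thick, so its underside is 5 mm above lid_seat. The bar's centre must pass at least 3 mm beyond this edge in +y
- lever_tip (a point): on the middle of the lever's flat steel paddle 50 mm from the axle. The paddle is 26 mm wide (along the axle), 5 mm thick and reaches 57 mm from the axle; this point's z points along it away from the axle, its y out of the face that looks to the lid when upright and up when closed (the face to press)

How it is judged:
By the outcome, as a careful person would: the job done as asked, in the order asked, and still so for the second after the job is handed in, with the robot touching nothing.
It also fails if it takes over 69 s, if anything falls off the work surface, if the arm or the gripper's body presses on something with over 40 N, if the wrist force passes 120 N, or if a joint passes its speed limit or range.

### The arm

A 7-joint arm with a two-finger parallel gripper is mounted at the origin on a cart in front of the work surface, level with it; the furniture and walls round the work are solid. World frame = base frame: x ahead of the robot, y to its left, z up, the work surface at z = 0. Lengths are in m, angles in rad, forces in N, time in s.
With the tool pointing down it reaches from about 0.425 to 0.825 m from the base axis. Payload 3.6 kg.
Tool frame: the origin (TCP) lies on the mounting face of the last link; the fingertips stand 173 mm ahead of it and the grasp point (between the pads) lies 155 mm ahead of it; z points along the fingers, y is the line along which they close (so a half turn about z gives the same grasp; the last joint's range is limited). The gripper opens to 85 mm and grips with 20 to 120 N. Pads are 22 mm wide; open, the fingers measure 114 mm over their backs; the gripper's body (76 mm by 85 mm) begins 54 mm behind the grasp point. The pads swing forward as they close: fully open they stand 13 mm farther back than shut.
Start: joints at [-1.228, 0.615, -0.013, 1.423, 0.008, 1.103, -0.04], TCP at [0.234, 0.606, 0.405] pointing down, gripper open.
Joint ranges: [-3.12, 3.12], [-0.3, 2.06], [-1.34, 1.32], [0.26, 2.42], [-1.36, 4.5], [0.01, 1.98], [-2.84, 2.84]. Speed limits (rad/s): [2.79, 2.79, 3.14, 3.14, 3.14, 3.14, 3.14].

### API

Orientations are given as a unit quaternion [x, y, z, w].
In Python, from station import bot gives the robot as it stands. The module is installed in compiled form; this text tells all that it offers.
- The arm moves only by the shell command python3 -m pendant 'ROWS' [OPENING] [FORCE]. ROWS is text: rows parted by semicolons, each of 4 numbers parted by spaces: the shift along the tool's x, y, z in m, then the turn about the tool's z in degrees. In form: x y z twist; .... A call has 1 to 8 rows; each row is the pose to reach, as a shift and turn from the pose commanded when the call began, along the tool's axes at that moment; what a row does not reach only later rows make up. A row lasts 1/10 s, in which the tool goes at most 50 mm and 8.59 degrees, less where a joint would pass 70% of its speed; a pose out of reach is approached as far as the arm can. A call with a gripper value outside its range is refused whole. OPENING is the closure, from -1 (fully open) to 1 (shut), set as the call begins (- or left out, the last holds). The fingers move at their own pace and stop on an object; FORCE is the grip in N (left out, the last holds). Time passes only in rows, so rows that repeat a pose let the fingers close. It gives the time, the measured TCP pose, the force, the opening and the grip force at its end, in the units of the state.
- bot.get_obs(): the state, without advancing time (a new reading comes with each control period).
- bot.snapshot(name): name is "scene" or "side" or "wrist"; returns a dict with "img" (400x640x3 uint8, red, green, blue), "K" (3x3 intrinsics, pixels), "extrinsics" (4x4, takes a point from world to camera coordinates); the wrist camera has in their place "tool_from_camera" (4x4, takes a point from camera to tool coordinates, whose origin is the TCP and whose axes are the flange's). Camera axes: x right, y down, z forward; pixel columns grow to the right and rows downward; lengths in m; the calibration is good to about 2 mm. A picture is of the moment at which its call begins: read the wrist's pose just before it. There is no depth.
- bot.hand_in(): hands the job in; it is judged then, once.
The state is a dict: "time": time; "joint_pos": joint angles; "qd": joint speeds; "joint_torque": joint torques, N m; "eef_pos": TCP position; "eef_rot": TCP orientation; "force": force on the tool from outside, world axes, zero at the start; "torque": the same for the moment, N m; "grip_width": finger opening in m; "grasp_force": force on a finger pad.
Only numpy, scipy, OpenCV 4.12 (cv2) and the standard library are available. Lean on these libraries where they do the work, as an engineer would, in place of code of your own. Each camera call takes 0.05 s, during which the arm holds its last target. There are 200 camera calls.

## Working session

There is one attempt and no reset: what is moved stays moved. The work goes in short steps, Python scripts to look and compute and a shell command to move; the robot and the scene stay as the last step left them, time stands still between calls to the robot, and variables do not carry over. Pictures are saved under pics/ and viewed, at most 10 in all, crops included, and the job is handed in when it is done.

```bash
mkdir -p pics
python3 - <<'E'
from station import bot
import cv2,numpy as np
o=bot.get_obs();print(o)
for n in("scene","side"):
    s=bot.snapshot(n);cv2.imwrite(f"pics/{n}0.png",s["img"][:,:,::-1]);np.savez(f"{n}0.npz",**s)
    print(n,s["K"].round(1).tolist(),np.linalg.inv(s["extrinsics"]).round(3).tolist())
E
```

```text
{'time': 0.0, 'joint_pos': array([-1.22851413,  0.61592123, -0.0126314 ,  1.42496798,  0.0080926 ,
        1.1033779 , -0.04041779]), 'qd': array([-0.0002177 ,  0.00099143,  0.00074239, -0.00057451,  0.00095521,
        0.00205341,  0.00041782]), 'joint_torque': array([ 1.07486687e-04, -4.69216061e+01,  2.59158919e-01, -1.71042126e+01,
        1.00064208e-02,  9.52464907e-03,  6.10034817e-06]), 'eef_pos': array([0.23416961, 0.60599376, 0.40351331]), 'eef_rot': array([ 1.83319237e-01,  9.83052560e-01, -1.29219215e-03, -2.28840756e-04]), 'force': array([-0.53510156, -0.56644804, -1.08429616]), 'torque': array([ 0.011814  ,  0.02425764, -0.01153804]), 'grasp_force': 0.0, 'grip_width': 0.08532269254022698}
scene [[408.9, 0.0, 317.1], [0.0, 408.9, 192.7], [0.0, 0.0, 1.0]] [[0.76, -0.279, 0.587, -0.012], [-0.65, -0.322, 0.689, -0.584], [-0.004, -0.905, -0.426, 0.478], [0.0, 0.0, 0.0, 1.0]]
side [[426.6, 0.0, 317.5], [0.0, 426.6, 203.4], [0.0, 0.0, 1.0]] [[-0.99, -0.054, 0.128, 0.371], [-0.138, 0.48, -0.866, 0.714], [-0.014, -0.875, -0.483, 0.513], [0.0, 0.0, 0.0, 1.0]]
```

View pics/scene0.png

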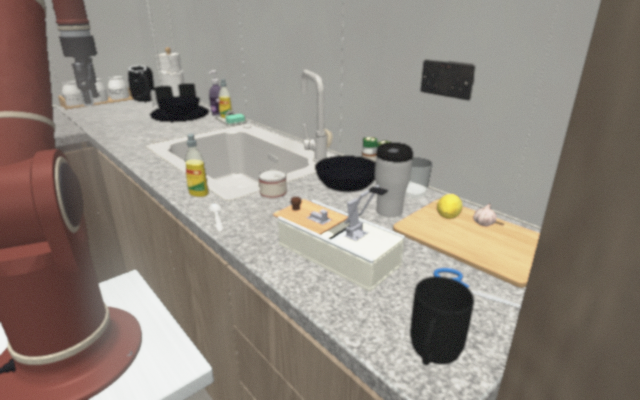

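View pics/side0.png

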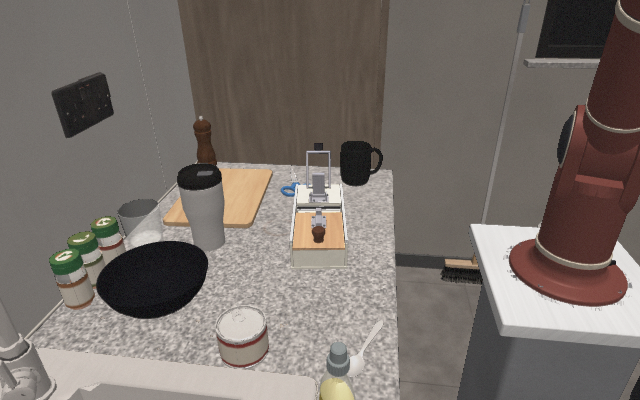

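Run:
```python
import cv2,numpy as np
a=cv2.imread("pics/scene0.png")[178:283,268:408];b=cv2.imread("pics/side0.png")[135:275,285:355]
a=cv2.resize(a,None,fx=3.5,fy=3.5,interpolation=3);b=cv2.resize(b,None,fx=4,fy=4,interpolation=3)
c=np.zeros((560,490+280,3),np.uint8);c[:a.shape[0],:490]=a;c[:560,490:]=b
cv2.imwrite("pics/c1.png",c)
```

```text
(no output)
```

View pics/c1.png

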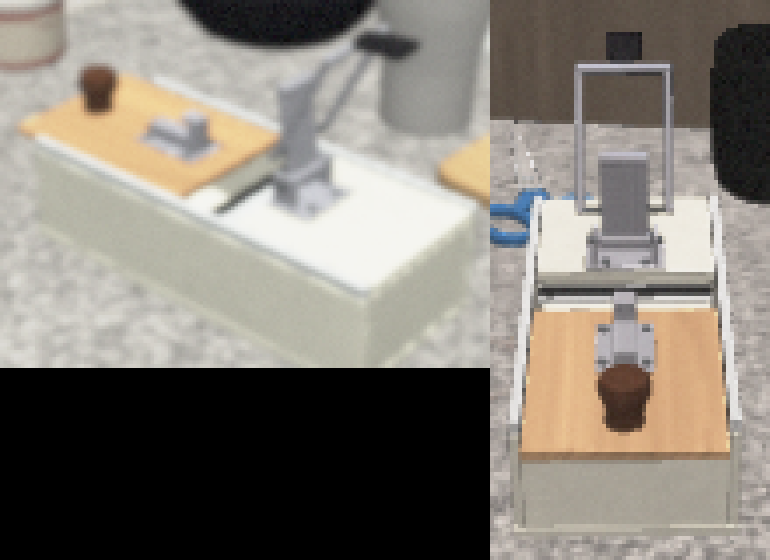

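```bash
cat > h.py <<'E'
import numpy as np
from scipy.optimize import least_squares
def pts(p):
    x,y,yaw,lid,lev,b=p
    c,s=np.cos,np.sin
    pv=np.array([-40+20*-s(lev),80+20*c(lev)]); a=lev+b
    bar=pv+76*np.array([c(a),s(a)])
    rot=lambda u,v:np.array([u*c(a)-v*s(a),u*s(a)+v*c(a)])
    tab=bar+rot(14.5,16.7)
    tip=np.array([-40-57*s(lev),80+57*c(lev)])
    return pv,bar,tab,tip
def w(p,q):
    q=np.array(q)/1000;c,s=np.cos(p[2]),np.sin(p[2])
    return np.array([p[0]+c*q[0]-s*q[1],p[1]+s*q[0]+c*q[1],q[2]])
def proj(S,P):
    q=S["extrinsics"]@np.r_[P,1];u=S["K"]@q[:3];return u[:2]/u[2]
E
cat > fit.py <<'E'
from h import *
S={n:np.load(n+"0.npz") for n in("scene","side")}
sc=lambda u,v:("scene",268+u/3.5,178+v/3.5)
si=lambda u,v:("side",285+(u-490)/4,135+v/4)
def model(p):
    pv,bar,tab,tip=pts(p);L=p[3]*1000
    return [(( -53,-120,68),sc(367,298)),((55,-120,66),sc(476,205)),((-53,120,68),sc(37,138)),
    ((55,120,0),si(515,530)),((-55,120,0),si(738,530)),((53,-120,68),si(535,199)),((-53,-120,68),si(718,199)),
    ((53,120,68),si(514,420)),((-53,120,68),si(738,418)),
    ((0,95+L,93),si(624,377)),((0,95+L,93),sc(97,72)),
    ((0,*tip),si(623,155)),((0,*tip),sc(297,84)),((24,*bar),si(577,68)),((-24,*bar),si(670,68)),
    ((0,*tab),si(624,46)),((0,*tab),sc(387,45))]
f=lambda p:np.concatenate([proj(S[m[0]],w(p,q))-m[1:] for q,m in model(p)])
r=least_squares(f,[.5,0.05,0,.04,0,1.9],loss="soft_l1",x_scale=[.01,.01,.1,.01,.1,.1])
p=r.x;print(p.round(4));print(f(p).reshape(-1,2).round(1).tolist())
np.save("p.npy",p);pv,bar,tab,tip=pts(p)
for n,q in dict(knob=(0,95+p[3]*1e3,83),bar=(0,*bar),tab=(0,*tab),tip=(0,*tip),seat=(0,20+p[3]*1e3,80)).items():print(n,np.round(q,1),w(p,q).round(4))
E
python3 fit.py
```

```text
[ 0.4832 -0.067   0.1345  0.024  -0.2207  2.2518]
[[-0.9, -3.2], [0.2, 0.1], [-1.2, -1.0], [-0.2, 0.5], [0.4, -0.0], [0.3, -2.1], [-0.7, -2.6], [-0.5, -1.1], [-0.0, -1.1], [0.1, -2.2], [-0.6, -1.0], [0.2, -0.9], [-3.2, -2.3], [0.4, -0.8], [-0.6, -1.0], [-0.2, -1.4], [0.2, 0.1]]
knob [  0. 119.  83.] [0.4672 0.051  0.083 ]
bar [  0.  -69.4 167.6] [ 0.4925 -0.1357  0.1676]
tab [  0.  -90.8 173.2] [ 0.4953 -0.1569  0.1732]
tip [  0.  -27.5 135.6] [ 0.4868 -0.0942  0.1356]
seat [ 0. 44. 80.] [ 0.4772 -0.0233  0.08  ]
```

```bash
cat >> h.py <<'E'
from scipy.spatial.transform import Rotation as R
def to(tcp,p,o):  # shift in tool axes, twist to align tool y with box x
    Rm=R.from_quat(o["eef_rot"]);d=Rm.inv().apply(np.array(tcp)-o["eef_pos"])
    ty=Rm.as_matrix()[:,1];tw=np.degrees(np.arctan2(ty[1],ty[0])-p[2])
    return (d*1000).round(1),round((tw+90)%180-90,2)
def boxp(P,p): # world->box mm
    c,s=np.cos(p[2]),np.sin(p[2]);d=np.array(P)-[p[0],p[1],0]
    return np.array([c*d[0]+s*d[1],-s*d[0]+c*d[1],d[2]])*1000
E
python3 - <<'E'
from h import *;from station import bot
o=bot.get_obs();p=np.load("p.npy")
t=w(p,(0,165,420));print(t,to(t,p,o))
E
```

```text
[0.46101761 0.0965556  0.42      ] (array([-395.2, -393.5,  -15.4]), np.float64(61.16))
```

```bash
python3 -m pendant '-0.05 -0.05 -0.04 8; -0.08 -0.08 -0.05 16; -0.11 -0.11 -0.05 24; -0.145 -0.145 -0.05 32; -0.18 -0.18 -0.05 40; -0.21 -0.21 -0.05 48; -0.245 -0.245 -0.05 56; -0.28 -0.28 -0.05 61.2' 1 && python3 -m pendant '0 0 0 0'
python3 - <<'E'
from h import *;from station import bot
o=bot.get_obs();p=np.load("p.npy")
t=w(p,(0,165,420));print(t,to(t,p,o))
E
```

```text
time: 0.9
eef_pos: [0.3924, 0.2476, 0.4546]
eef_rot: [0.66, 0.751, -0.0, -0.0]
force: [1.3, 0.5, 0.0]
grip_width: 0.0001
grasp_force: 0.0
time: 1.0
eef_pos: [0.3948, 0.2421, 0.455]
eef_rot: [0.664, 0.748, -0.001, 0.002]
force: [-0.2, 0.1, -0.5]
grip_width: 0.0001
grasp_force: 0.0
[0.46101761 0.0965556  0.42      ] (array([-152.2,   48.5,   35.7]), np.float64(-0.92))
```

```bash
python3 -m pendant '-0.038 0.012 0.01 0; -0.076 0.024 0.02 0; -0.114 0.036 0.03 0; -0.152 0.048 0.035 -0.9;-0.152 0.048 0.035 -0.9;-0.152 0.048 0.035 -0.9' 1
python3 - <<'E'
from h import *;from station import bot;import cv2
o=bot.get_obs();s=bot.snapshot("wrist");p=np.load("p.npy")
cv2.imwrite("pics/w1.png",s["img"][:,:,::-1])
T=np.eye(4);T[:3,:3]=R.from_quat(o["eef_rot"]).as_matrix();T[:3,3]=o["eef_pos"]
np.savez("w10.npz",K=s["K"],extrinsics=np.linalg.inv(T@s["tool_from_camera"]))
print(s["tool_from_camera"].round(3).tolist(),o["eef_pos"],o["force"],to(w(p,(0,165,420)),p,o))
E
```

```text
time: 1.6
eef_pos: [0.4601, 0.1049, 0.4193]
eef_rot: [0.653, 0.757, -0.0, -0.0]
force: [-0.5, 0.3, -0.1]
grip_width: -0.0002
grasp_force: 0.0
[[-0.002, -0.954, -0.299, 0.076], [1.0, -0.002, -0.001, 0.0], [0.0, -0.299, 0.954, 0.031], [0.0, 0.0, 0.0, 1.0]] [0.46009403 0.1049495  0.41929397] [-0.53220979  0.33872002 -0.14899831] (array([-8.4, -0.3, -0.7]), np.float64(0.75))
```

View pics/w1.png

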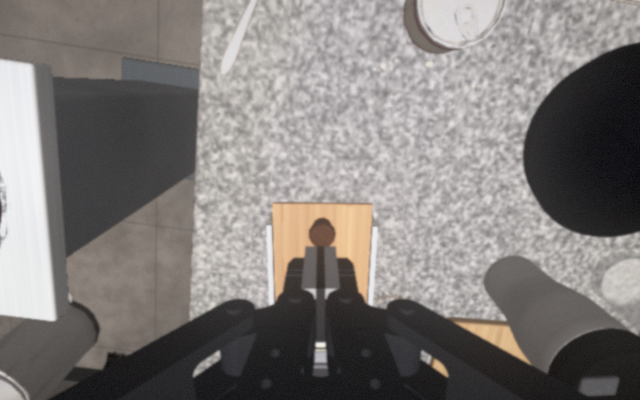

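```bash
sed -i 's/("scene","side")}/("scene","side","w1")}/; s/((0,\*tip),sc(297,84))/((0,95+L,93),("w1",321,232)),((-53,120,68),("w1",268.5,226)),((53,120,68),("w1",374.5,226)),((0,*tip),sc(297,84))/' fit.py; python3 fit.py
python3 - <<'E'
from h import *;from station import bot
o=bot.get_obs();p=np.load("p.npy")
print(boxp(o["eef_pos"],p),to(w(p,(0,165,248)),p,o))
E
```

```text
[ 0.4836 -0.0668  0.1326  0.0291 -0.2224  2.2542]
[[-0.9, -3.2], [0.3, 0.1], [-1.0, -1.1], [-0.5, 0.5], [0.0, 0.0], [0.2, -2.1], [-0.8, -2.6], [-0.8, -1.1], [-0.3, -1.1], [-0.3, -0.7], [-2.1, -1.8], [0.0, -0.9], [-0.4, 0.2], [-2.1, -0.7], [0.3, 0.7], [-3.2, -2.4], [0.3, -0.7], [-0.7, -1.0], [-0.3, -1.4], [0.3, 0.1]]
knob [  0.  124.1  83. ] [0.4671 0.0562 0.083 ]
bar [  0.  -69.4 167.6] [ 0.4927 -0.1356  0.1676]
tab [  0.  -90.8 173.1] [ 0.4956 -0.1568  0.1731]
tip [  0.  -27.4 135.6] [ 0.4872 -0.094   0.1356]
seat [ 0.  49.1 80. ] [ 0.4771 -0.0182  0.08  ]
[ -0.68316557 174.61273631 419.40931808] (array([ -9.8,   0.7, 171.4]), np.float64(1.03))
```

```bash
python3 -m pendant '0 0 0.045 1; 0 0 0.09 1; 0 0.001 0.135 1; 0 0.001 0.165 1; 0 0.001 0.171 1;0 0.001 0.171 1; 0 0.001 0.171 1' && python3 -m pendant '-0.005 0 0 0; -0.010 0 0 0; -0.015 0 0 0;-0.02 0 0 0; -0.02 0 0 0; -0.02 0 0 0;-0.02 0 0 0' && python3 -c "
from h import *;from station import bot
o=bot.get_obs();p=np.load('p.npy');print(boxp(o['eef_pos'],p),to(o['eef_pos'],p,o),o['force'])"
```

```text
time: 2.35
eef_pos: [0.4616, 0.1063, 0.2501]
eef_rot: [0.658, 0.753, 0.001, 0.001]
force: [0.6, 0.4, -0.1]
grip_width: -0.0001
grasp_force: 0.0
time: 3.05
eef_pos: [0.4636, 0.0858, 0.2486]
eef_rot: [0.659, 0.752, -0.0, -0.0]
force: [0.1, 0.2, 0.1]
grip_width: -0.0
grasp_force: 0.0
[  0.40705541 153.94901112 248.63351762] (array([0., 0., 0.]), np.float64(-0.01)) [0.0726937  0.18904299 0.1329308 ]
```

```bash
python3 -m pendant '-0.004 0 0 0; -0.008 0 0 0; -0.012 0 0 0;-0.016 0 0 0; -0.018 0 0 0; -0.02 0 0 0;-0.02 0 0 0' && python3 -m pendant '-0.002 0 0 0; -0.003 0 0 0; -0.004 0 0 0;-0.004 0 0 0'
```

```text
time: 3.75
eef_pos: [0.4663, 0.0656, 0.2487]
eef_rot: [0.659, 0.752, -0.0, 0.0]
force: [0.0, 1.5, -0.2]
grip_width: -0.0002
grasp_force: 0.7
time: 4.15
eef_pos: [0.4668, 0.0617, 0.2487]
eef_rot: [0.659, 0.752, -0.0, 0.0]
force: [-0.1, 2.0, 0.0]
grip_width: 0.0001
grasp_force: 0.8
```

```bash
python3 -m pendant '-0.001 0 0 0; -0.002 0 0 0;-0.002 0 0 0'; python3 -m pendant '-0.001 0 0 0; -0.002 0 0 0;-0.002 0 0 0'
```

```text
time: 4.45
eef_pos: [0.4671, 0.0597, 0.2487]
eef_rot: [0.659, 0.752, -0.0, 0.0]
force: [0.2, 1.6, 0.3]
grip_width: 0.0001
grasp_force: 0.9
time: 4.75
eef_pos: [0.4674, 0.0577, 0.2487]
eef_rot: [0.659, 0.752, -0.0, 0.0]
force: [-1.2, 1.4, 0.2]
grip_width: -0.0002
grasp_force: 0.9
```

```bash
for i in 1; do python3 -m pendant '-0.0005 0 0 0; -0.0005 0 0 0'|grep force; python3 -m pendant '-0.0005 0 0 0; -0.0005 0 0 0'|grep force; python3 -m pendant '-0.0005 0 0 0; -0.0005 0 0 0'|grep force;  python3 -m pendant '-0.0005 0 0 0; -0.0005 0 0 0'; done
```

```text
force: [-0.4, 2.0, -0.3]
grasp_force: 0.9
force: [0.2, 2.1, 0.2]
grasp_force: 0.9
force: [0.6, 1.4, -0.5]
grasp_force: 1.0
time: 5.55
eef_pos: [0.4676, 0.0559, 0.2487]
eef_rot: [0.659, 0.752, -0.0, 0.0]
force: [0.0, 1.9, -0.9]
grip_width: -0.0002
grasp_force: 1.0
```

```bash
python3 -m pendant '-0.0004 0 0 0; -0.0004 0 0 0'|grep force; python3 -m pendant '-0.0004 0 0 0; -0.0004 0 0 0'
```

```text
force: [-0.1, 2.0, -1.2]
grasp_force: 0.9
time: 5.95
eef_pos: [0.4677, 0.0551, 0.2487]
eef_rot: [0.659, 0.752, -0.0, 0.0]
force: [0.5, 2.0, -0.3]
grip_width: -0.0002
grasp_force: 1.0
```

```bash
python3 -m pendant '-0.0004 0 0 0; -0.0004 0 0 0'|grep force; python3 -m pendant '-0.0003 0 0 0; -0.0003 0 0 0'
```

```text
force: [0.4, 2.0, -0.7]
grasp_force: 1.0
time: 6.35
eef_pos: [0.4678, 0.0544, 0.2487]
eef_rot: [0.659, 0.752, -0.0, 0.0]
force: [-0.6, 1.8, -0.1]
grip_width: 0.0003
grasp_force: 1.0
```

```bash
python3 -m pendant '-0.0004 0 0 0; -0.0004 0 0 0'|grep force; python3 -m pendant '-0.0004 0 0 0; -0.0004 0 0 0'
```

```text
force: [0.1, 3.3, -1.4]
grasp_force: 1.0
time: 6.75
eef_pos: [0.4679, 0.0536, 0.2487]
eef_rot: [0.659, 0.752, -0.0, 0.0]
force: [-0.5, 2.3, -0.9]
grip_width: -0.0
grasp_force: 1.0
```

```bash
python3 -m pendant '-0.0003 0 0 0; -0.0003 0 0 0'|grep force; python3 -m pendant '-0.0003 0 0 0; -0.0003 0 0 0'
```

```text
force: [-0.2, 2.9, -0.1]
grasp_force: 1.2
time: 7.15
eef_pos: [0.468, 0.0533, 0.2487]
eef_rot: [0.659, 0.752, 0.0, -0.0]
force: [0.8, 4.0, -0.4]
grip_width: -0.0001
grasp_force: 1.5
```

```bash
python3 -m pendant '-0.0003 0 0 0; -0.0003 0 0 0'|grep force
```

```text
force: [-0.2, 4.3, -0.1]
grasp_force: 2.0
```

```bash
python3 -m pendant '0 0 0 0'|grep force
```

```text
force: [0.0, 3.6, -0.6]
grasp_force: 2.1
```

```bash
python3 -m pendant '-0.0003 0 0 0; -0.0003 0 0 0;-0.0003 0 0 0'|grep force
```

```text
force: [-0.5, 5.3, -1.3]
grasp_force: 2.5
```

```bash
python3 -m pendant '-0.0003 0 0 0; -0.0003 0 0 0;-0.0003 0 0 0'
```

```text
time: 8.05
eef_pos: [0.468, 0.0528, 0.2487]
eef_rot: [0.659, 0.752, 0.0, -0.0]
force: [-0.1, 5.0, -0.4]
grip_width: -0.0005
grasp_force: 2.7
```

```bash
python3 -m pendant '-0.0003 0 0 0; -0.0006 0 0 0;-0.0006 0 0 0'|grep force;python3 -m pendant '0 0 0 0'|grep force
```

```text
force: [-0.6, 6.3, 0.1]
grasp_force: 3.1
force: [0.6, 6.1, 0.1]
grasp_force: 3.1
```

```bash
python3 -m pendant '-0.0003 0 0 0; -0.0003 0 0 0;-0.0003 0 0 0'|grep force;python3 -m pendant '0 0 0 0'
```

```text
force: [-1.4, 7.1, -0.2]
grasp_force: 3.3
time: 8.85
eef_pos: [0.4681, 0.0525, 0.2487]
eef_rot: [0.658, 0.753, 0.0, -0.001]
force: [-0.6, 6.4, 0.0]
grip_width: 0.0001
grasp_force: 3.3
```

```bash
python3 -m pendant '-0.0003 0 0 0; -0.0005 0 0 0;-0.0005 0 0 0;-0.0005 0 0 0'|grep force;python3 -m pendant '0 0 0 0;0 0 0 0'; python3 -m pendant '0 0 0 0'|grep force;  python3 -c "
from h import *;from station import bot
o=bot.get_obs();p=np.load('p.npy');print(boxp(o['eef_pos'],p))"
```

```text
force: [-1.1, 7.1, 0.2]
grasp_force: 3.6
time: 9.45
eef_pos: [0.4681, 0.0523, 0.2487]
eef_rot: [0.658, 0.753, 0.001, -0.001]
force: [-0.9, 6.6, -0.5]
grip_width: 0.0001
grasp_force: 3.6
force: [-0.1, 7.1, 0.7]
grasp_force: 3.6
[  0.48103978 120.12071599 248.71820195]
```

```bash
python3 -m pendant '-0.0003 0 0 0; -0.0006 0 0 0;-0.0006 0 0 0;-0.0006 0 0 0'|grep force; python3 -m pendant '0 0 0 0;0 0 0 0'|grep force;python3 -m pendant '0 0 0 0'|grep force
```

```text
force: [-1.9, 8.5, -1.1]
grasp_force: 4.1
force: [0.2, 7.7, 0.2]
grasp_force: 4.1
force: [-0.1, 7.8, 1.2]
grasp_force: 4.1
```

```bash
python3 -m pendant '0.01 0 0 0; 0.03 0 0 0;0.03 0 -0.05 0;0.03 0 -0.1 0;0.03 0 -0.15 0;0 0 -0.18 0;-0.04 0 -0.2 0;-0.09 0 -0.2 0' 0 >/dev/null;python3 -m pendant '-0.05 0 0 0;-0.1 0 0 0; -0.13 0 0 0;-0.13 0 0 0;-0.13 0 0 0'
python3 - <<'E'
from h import *;from station import bot;import cv2
o=bot.get_obs();p=np.load("p.npy")
for n in("wrist","side"):
    s=bot.snapshot(n);cv2.imwrite(f"pics/{n}2.png",s["img"][:,:,::-1])
    if n=="side":np.savez("side20.npz",**s);break
    T=np.eye(4);T[:3,:3]=R.from_quat(o["eef_rot"]).as_matrix();T[:3,3]=o["eef_pos"]
    np.savez("w20.npz",K=s["K"],extrinsics=np.linalg.inv(T@s["tool_from_camera"]))
print(boxp(o["eef_pos"],p),to(w(p,(0,-94,330)),p,o))
a=cv2.imread("pics/wrist2.png")[150:400,170:470];b=cv2.imread("pics/side2.png")[125:275,285:355]
c=np.zeros((600,800,3),np.uint8);c[:400,:480]=cv2.resize(a,(480,400),interpolation=3);c[:600,490:770]=cv2.resize(b,(280,600),interpolation=3)
cv2.imwrite("pics/c2.png",c)
E
```

```text
time: 11.55
eef_pos: [0.4967, -0.1692, 0.4484]
eef_rot: [0.66, 0.751, -0.001, -0.0]
force: [0.4, -0.2, -0.0]
grip_width: 0.0431
grasp_force: 0.0
[  -0.50629418 -103.1957481   448.38775184] (array([  9.3,   0.6, 118.4]), np.float64(-0.23))
```

View pics/c2.png

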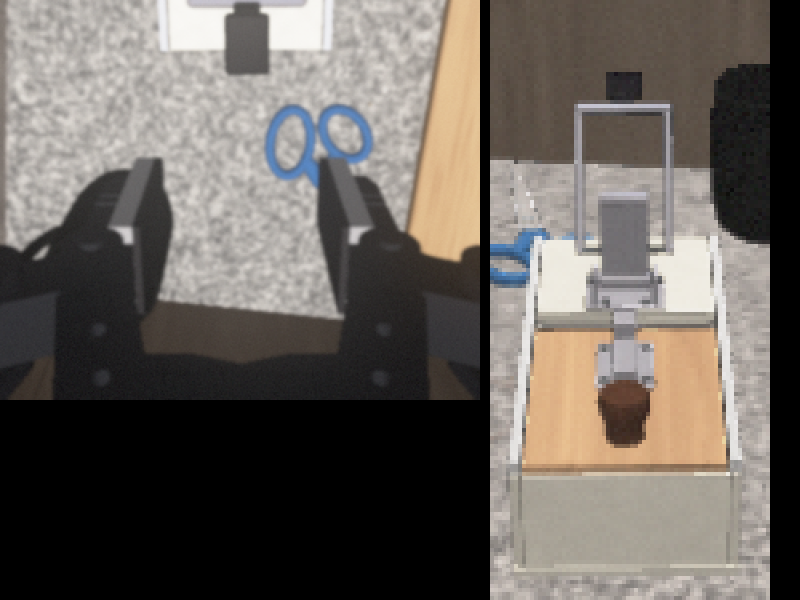

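Run:
```python
from h import *
p=np.load("p.npy");W=np.load("w20.npz");S=np.load("side20.npz")
pv,bar,tab,tip=pts(p);a=p[4]+p[5]+np.pi/3;d=np.array([np.cos(a),np.sin(a)])
for t in(-14,0,14):print(t,proj(W,w(p,(0,*(tab+t*d)))))
for x in(-53,53):print("deck end",proj(W,w(p,(x,-120,68))))
print("deck lower end",proj(W,w(p,(0,-120,66))),"bar",proj(W,w(p,(0,*bar))))
for L in(-2,0,2,4):print(L,"knob top side",proj(S,w(p,(0,95+L,93))),"hook lip",proj(S,w(p,(0,22+L,89))))
```

```text
-14 [321.30120745 160.74434328]
0 [321.39851345 180.23830503]
14 [321.49326578 199.22067447]
deck end [269.67651983 182.144531  ]
deck end [373.09902421 181.60214001]
deck lower end [321.35875149 181.37364675] bar [321.24074459 149.14094308]
-2 knob top side [318.28568865 219.8175309 ] hook lip [318.47305195 203.14565116]
0 knob top side [318.28090362 220.36180658] hook lip [318.46900075 203.61572725]
2 knob top side [318.27609788 220.90843882] hook lip [318.46493333 204.08768543]
4 knob top side [318.27127128 221.45744297] hook lip [318.46084959 204.56153702]
```

```bash
python3 -m pendant '0.01 0.0025 0.03 0;0.01 0.0025 0.065 0;0.01 0.0025 0.08 0;0.01 0.0025 0.08 0;0.01 0.0025 0.08 0' ; python3 -c "
from h import *;from station import bot
o=bot.get_obs();p=np.load('p.npy');print(boxp(o['eef_pos'],p),to(w(p,(2,-93,330)),p,o))"
```

```text
time: 12.15
eef_pos: [0.4989, -0.1567, 0.3692]
eef_rot: [0.658, 0.753, 0.0, 0.0]
force: [0.6, -0.6, 0.4]
grip_width: 0.0427
grasp_force: 0.0
[  3.32189123 -91.15669791 369.16549102] (array([-1.8, -1.3, 39.2]), np.float64(0.08))
```

```bash
python3 -m pendant '-0.002 -0.001 0.02 0;-0.002 -0.001 0.039 0;-0.002 -0.001 0.039 0;-0.002 -0.001 0.039 0'; python3 -m pendant '0 0 0 0;0 0 0 0;0 0 0 0;0 0 0 0;0 0 0 0' 1 20; python3 -c "
from h import *;from station import bot
o=bot.get_obs();p=np.load('p.npy');print(boxp(o['eef_pos'],p))"
```

```text
time: 12.55
eef_pos: [0.4983, -0.1598, 0.331]
eef_rot: [0.659, 0.752, 0.0, 0.001]
force: [-0.4, -0.5, -0.7]
grip_width: 0.0428
grasp_force: 0.0
time: 13.05
eef_pos: [0.498, -0.1606, 0.3305]
eef_rot: [0.659, 0.752, -0.0, 0.001]
force: [-0.8, -3.1, 4.6]
grip_width: 0.0192
grasp_force: 21.6
[  1.89374972 -94.88836929 330.54431369]
```

```bash
cat > path.py <<'E'
from h import *
lev0=-0.2224;Lp=lambda l:np.array([-40-20*np.sin(l),80+20*np.cos(l)])
pv=Lp(lev0);G0=np.array([-94.9,173.3]);a0=2.032
rot=lambda a:np.array([[np.cos(a),-np.sin(a)],[np.sin(a),np.cos(a)]])
g=rot(a0).T@(G0-pv)
for a in np.r_[np.linspace(a0,0,11)[1:],-.1,-.2,-.25]:
    G=pv+rot(a)@g;b=pv+76*np.array([np.cos(a),np.sin(a)]);D=G-G0
    print(f"a {a:.2f} bar {b.round(1)} row x {D[0]:.1f} z {-D[1]:.1f}")
def solve(by,bz):
    f=lambda q:Lp(q[0])+76*np.array([np.cos(q[1]),np.sin(q[1])])-[by,bz]
    return least_squares(f,[.4,-.2]).x
for by in(38,34,30,26,24,22,20,18):
    l,a=solve(by,79.5);D=Lp(l)+rot(a)@g-G0;print(by,"lev %.2f a %.2f row x %.1f z %.1f"%(l,a,D[0],-D[1]))
E
python3 path.py
```

```text
a 1.83 bar [-55. 173.] row x 16.1 z -10.5
a 1.63 bar [-39.8 175.4] row x 34.0 z -17.4
a 1.42 bar [-24.4 174.7] row x 52.9 z -20.7
a 1.22 bar [ -9.4 170.9] row x 72.1 z -20.0
a 1.02 bar [  4.4 164.1] row x 90.8 z -15.5
a 0.81 bar [ 16.7 154.7] row x 108.2 z -7.3
a 0.61 bar [ 26.7 143. ] row x 123.5 z 4.2
a 0.41 bar [ 34.2 129.6] row x 136.2 z 18.6
a 0.20 bar [ 38.8 114.8] row x 145.8 z 35.3
a 0.00 bar [40.4 99.5] row x 151.8 z 53.5
a -0.10 bar [40.  91.9] row x 153.4 z 62.9
a -0.20 bar [38.9 84.4] row x 154.0 z 72.3
a -0.25 bar [38.  80.7] row x 153.9 z 77.0
38 lev -0.24 a -0.27 row x 154.1 z 78.6
34 lev -0.04 a -0.27 row x 150.2 z 78.7
30 lev 0.16 a -0.27 row x 146.2 z 78.6
26 lev 0.39 a -0.25 row x 141.9 z 78.3
24 lev 0.52 a -0.24 row x 139.7 z 78.0
22 lev 0.66 a -0.22 row x 137.3 z 77.5
20 lev 0.82 a -0.19 row x 134.8 z 76.9
18 lev 1.04 a -0.14 row x 132.0 z 76.0
```

```bash
python3 -m pendant '0.016 0 -0.0105 0;0.034 0 -0.0175 0;0.053 0 -0.0205 0;0.072 0 -0.02 0;0.072 0 -0.02 0;0.072 0 -0.02 0'; python3 -m pendant '0.019 0 0.0045 0;0.036 0 0.0125 0;0.0515 -0.0005 0.024 0;0.064 -0.001 0.0385 0;0.0735 -0.001 0.055 0;0.0735 -0.001 0.055 0;0.0735 -0.001 0.055 0;0.0735 -0.001 0.055 0'
python3 - <<'E'
from h import *;from station import bot;import cv2
o=bot.get_obs();p=np.load("p.npy");print(boxp(o['eef_pos'],p))
s=bot.snapshot("side");cv2.imwrite("pics/s3.png",s["img"][:,:,::-1]);np.savez("side30.npz",**s)
b=s["img"][100:275,250:390,::-1];s=bot.snapshot("scene")["img"][120:280,250:420,::-1];cv2.imwrite("pics/s3b.png",s)
c=np.zeros((525,780,3),np.uint8);c[:525,:420]=cv2.resize(b,(420,525),interpolation=3);c[:339,420:]=cv2.resize(s,(360,339),interpolation=3)
cv2.imwrite("pics/c3.png",c)
E
```

```text
time: 13.65
eef_pos: [0.4883, -0.0874, 0.3495]
eef_rot: [0.659, 0.753, 0.0, -0.001]
force: [0.1, 1.8, 1.1]
grip_width: 0.0194
grasp_force: 22.5
time: 14.45
eef_pos: [0.478, -0.0159, 0.295]
eef_rot: [0.659, 0.752, 0.001, -0.0]
force: [2.4, 1.9, -2.4]
grip_width: 0.0197
grasp_force: 25.4
[  1.22632442  51.22207953 295.01847705]
```

View pics/c3.png

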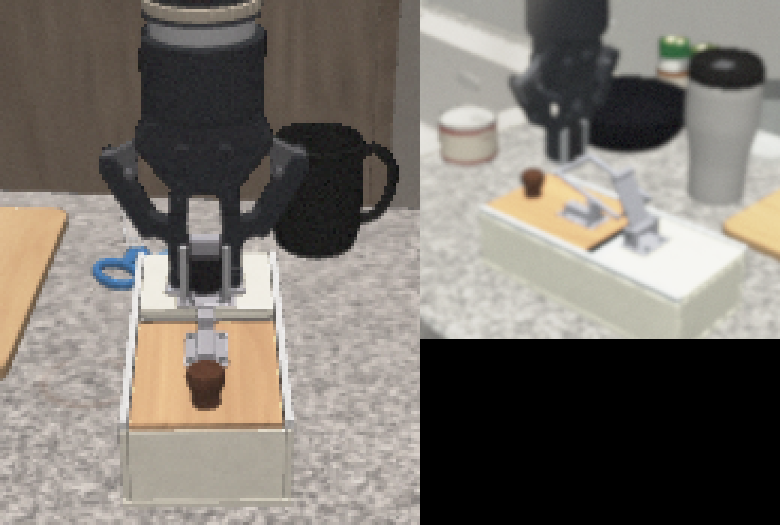

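```bash
python3 -m pendant '0.006 0 0.018 0;0.008 0 0.028 0;0.0085 0 0.037 0;0.0085 0 0.037 0;0.0085 0 0.037 0'; python3 -m pendant '0 0 0.002 0;0 0 0.004 0;0 0 0.004 0'
python3 - <<'E'
from h import *;from station import bot;import cv2
o=bot.get_obs();p=np.load("p.npy");print(boxp(o['eef_pos'],p))
s=bot.snapshot("side")["img"];b=s[130:275,270:370,::-1];s=bot.snapshot("scene")["img"][160:280,265:415,::-1]
c=np.zeros((580,800,3),np.uint8);c[:580,:400]=cv2.resize(b,(400,580),interpolation=3);c[:320,400:]=cv2.resize(s,(400,320),interpolation=3)
cv2.imwrite("pics/c4.png",c)
E
```

```text
time: 15.05
eef_pos: [0.4769, -0.0074, 0.2577]
eef_rot: [0.659, 0.752, 0.0, 0.0]
force: [1.0, 2.6, -0.4]
grip_width: 0.0195
grasp_force: 24.3
time: 15.35
eef_pos: [0.4768, -0.0075, 0.2539]
eef_rot: [0.659, 0.752, 0.0, 0.001]
force: [1.5, 1.1, 2.6]
grip_width: 0.0191
grasp_force: 24.4
[  1.13971239  59.72769212 253.8780995 ]
```

View pics/c4.png

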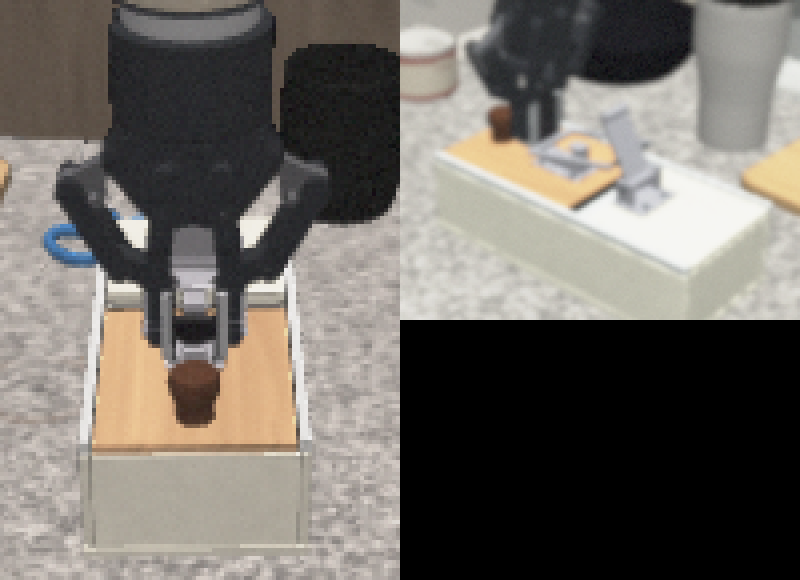

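```bash
python3 -m pendant '0 0 0.001 0;0 0 0.001 0'|grep force:; python3 -m pendant '0 0 0.001 0;0 0 0.001 0'; python3 -m pendant '0 0 0.001 0;0 0 0.001 0'
```

```text
force: [1.7, 1.5, 1.8]
grasp_force: 24.5
time: 15.85
eef_pos: [0.4768, -0.0074, 0.2518]
eef_rot: [0.659, 0.752, 0.0, 0.001]
force: [2.3, 1.2, 1.7]
grip_width: 0.0195
grasp_force: 24.5
time: 16.05
eef_pos: [0.4768, -0.0075, 0.2507]
eef_rot: [0.659, 0.752, 0.0, 0.0]
force: [3.5, 1.2, 1.7]
grip_width: 0.0193
grasp_force: 24.4
```

```bash
python3 -m pendant '0 0 0.001 0;0 0 0.001 0'|grep force:; python3 -m pendant '0 0 0.001 0;0 0 0.001 0'; python3 -m pendant '0 0 0.001 0;0 0 0.001 0'
```

```text
force: [3.3, 0.1, 1.6]
grasp_force: 24.4
time: 16.45
eef_pos: [0.4767, -0.0075, 0.249]
eef_rot: [0.659, 0.752, 0.0, 0.0]
force: [3.4, -1.2, 5.0]
grip_width: 0.0194
grasp_force: 24.7
time: 16.65
eef_pos: [0.4767, -0.0076, 0.2486]
eef_rot: [0.659, 0.752, 0.0, 0.0]
force: [0.9, 0.4, 11.1]
grip_width: 0.0195
grasp_force: 25.4
```

```bash
python3 -m pendant '0 0 -0.001 0;-0.003 0 -0.001 0;-0.006 0 -0.001 0;-0.008 0 -0.001 0;-0.008 0 -0.001 0'; python3 -m pendant '-0.001 0 0 0;-0.002 0 0 0;-0.002 0 0 0'|grep force: ;  python3 -m pendant '-0.001 0 0 0;-0.002 0 0 0;-0.002 0 0 0'
```

```text
time: 17.15
eef_pos: [0.4775, -0.0122, 0.2486]
eef_rot: [0.658, 0.753, 0.001, -0.002]
force: [2.5, 7.7, 5.5]
grip_width: 0.0194
grasp_force: 24.7
force: [3.3, 4.9, 3.4]
grasp_force: 24.5
time: 17.75
eef_pos: [0.4782, -0.017, 0.2485]
eef_rot: [0.658, 0.753, 0.001, -0.002]
force: [2.4, 5.6, 2.5]
grip_width: 0.0196
grasp_force: 24.4
```

```bash
python3 -m pendant '-0.001 0 -0.0005 0;-0.002 0 -0.0005 0;-0.002 0 -0.0005 0'|grep force: ;  python3 -m pendant '-0.001 0 0 0;-0.002 0 0 0;-0.002 0 0 0'
python3 - <<'E'
from h import *;from station import bot;import cv2
o=bot.get_obs();p=np.load("p.npy");print(boxp(o['eef_pos'],p))
s=bot.snapshot("side")["img"];b=s[170:260,290:350,::-1];s=bot.snapshot("scene")["img"][170:250,290:390,::-1]
c=np.zeros((540,800,3),np.uint8);c[:540,:360]=cv2.resize(b,(360,540),interpolation=3);c[:352,360:]=cv2.resize(s,(440,352),interpolation=3)
cv2.imwrite("pics/c5.png",c)
E
```

```text
force: [3.9, 4.0, 1.7]
grasp_force: 24.3
time: 18.35
eef_pos: [0.4788, -0.0213, 0.2488]
eef_rot: [0.658, 0.753, 0.001, -0.001]
force: [3.3, 3.9, 0.4]
grip_width: 0.0192
grasp_force: 24.3
[  1.252657    45.70401257 248.80055319]
```

View pics/c5.png

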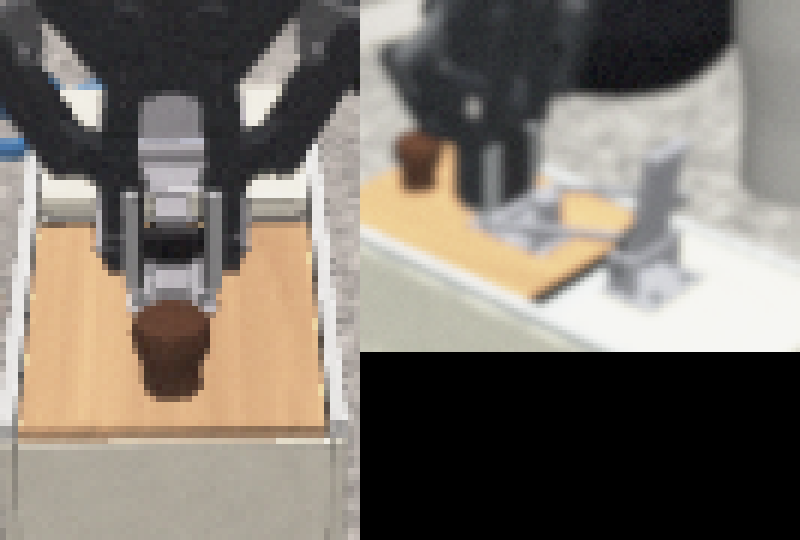

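```bash
python3 -m pendant '-0.001 0 0 0;-0.002 0 0 0;-0.002 0 0 0'|grep force: ;  python3 -m pendant '-0.001 0 0 0;-0.0015 0 0 0;-0.0015 0 0 0'|grep force:;  python3 -m pendant '-0.001 0 0 0;-0.001 0 0 0;-0.001 0 0 0'
```

```text
force: [3.4, 4.5, 0.8]
grasp_force: 24.2
force: [3.6, 3.8, -0.0]
grasp_force: 24.2
time: 19.35
eef_pos: [0.4793, -0.0252, 0.2487]
eef_rot: [0.658, 0.753, 0.001, -0.002]
force: [4.2, 5.3, 0.6]
grip_width: 0.0191
grasp_force: 24.3
```

```bash
python3 -m pendant '-0.001 0 0 0;-0.001 0 0 0;-0.001 0 0 0'|grep force: ;  python3 -m pendant '-0.001 0 0 0;-0.001 0 0 0;-0.001 0 0 0'
```

```text
force: [3.9, 5.6, 1.1]
grasp_force: 24.3
time: 19.95
eef_pos: [0.4795, -0.0266, 0.2487]
eef_rot: [0.658, 0.753, 0.001, -0.002]
force: [2.8, 6.5, 1.8]
grip_width: 0.0196
grasp_force: 24.3
```

```bash
python3 -m pendant '-0.001 0 0 0;-0.001 0 0 0;-0.001 0 0 0'|grep force: ;  python3 -m pendant '-0.001 0 0 0;-0.001 0 0 0;-0.001 0 0 0'
```

```text
force: [3.6, 6.0, 1.1]
grasp_force: 24.4
time: 20.55
eef_pos: [0.4797, -0.0277, 0.2487]
eef_rot: [0.657, 0.754, 0.002, -0.003]
force: [4.1, 8.6, 1.4]
grip_width: 0.0191
grasp_force: 24.4
```

Run:
```python
from h import *;from station import bot;import cv2
o=bot.get_obs();p=np.load("p.npy");print(boxp(o['eef_pos'],p))
W=bot.snapshot("wrist")["img"];cv2.imwrite("pics/w6.png",W[:,:,::-1])
s=bot.snapshot("side")["img"];b=s[170:260,290:350,::-1];s=bot.snapshot("scene")["img"][170:250,290:390,::-1]
c=np.zeros((600,800,3),np.uint8);c[:540,:360]=cv2.resize(b,(360,540),interpolation=3);c[:352,360:]=cv2.resize(s,(440,352),interpolation=3)
c[352:,360:756]=cv2.resize(W[200:400,160:480,::-1],(396,248))
cv2.imwrite("pics/c6.png",c)
```

```text
[  1.37058985  39.23947457 248.70141115]
```

View pics/c6.png

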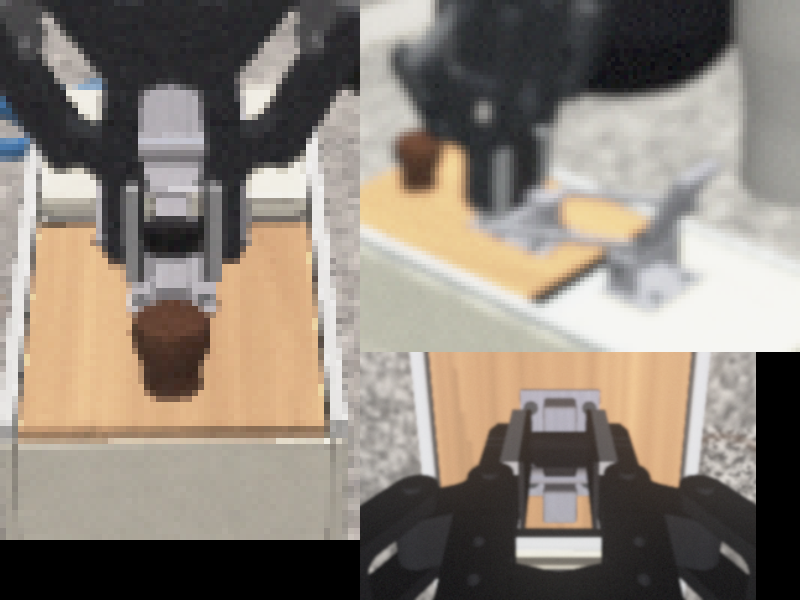

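```bash
python3 -m pendant '0 0 0 0;0 0 0 0;0 0 0 0;0 0 0 0' 0; python3 -m pendant '0 0 -0.03 0;0 0 -0.07 0;0 0 -0.11 0;0 0 -0.11 0' 1
python3 - <<'E'
from h import *;from station import bot
o=bot.get_obs();p=np.load("p.npy");print(boxp(o['eef_pos'],p))
for t in(.6,1.71):
    n=np.array([np.cos(t),np.sin(t)]);tip=np.array([-40-50*np.sin(t),80+50*np.cos(t)]);print(t,tip+2.5*n)
E
```

```text
time: 21.1
eef_pos: [0.4768, -0.0304, 0.2478]
eef_rot: [0.659, 0.753, -0.002, -0.005]
force: [-2.6, 5.6, -0.5]
grip_width: 0.0427
grasp_force: 2.4
time: 21.5
eef_pos: [0.4804, -0.0334, 0.3632]
eef_rot: [0.66, 0.751, 0.002, 0.004]
force: [0.3, 0.1, 0.3]
grip_width: -0.0001
grasp_force: 0.0
[  1.25029074  33.49842641 363.18738335]
0.6 [-66.16878463 122.67838693]
1.71 [-89.86322655  75.53809026]
```

```bash
python3 -m pendant '-0.03 0 0 0;-0.07 0 0 0;-0.09 0 0 0;-0.09 0 0 0;-0.09 0 0 0;-0.09 0 0 0'
python3 - <<'E'
from h import *;from station import bot;import cv2
o=bot.get_obs();p=np.load("p.npy");print(boxp(o['eef_pos'],p))
W=bot.snapshot("wrist")["img"];cv2.imwrite("pics/w7.png",W[:,:,::-1])
s=bot.snapshot("side")["img"];b=s[160:260,285:355,::-1];s=bot.snapshot("scene")["img"][170:250,290:390,::-1]
c=np.zeros((600,800,3),np.uint8);c[:514,:360]=cv2.resize(b,(360,514),interpolation=3);c[:352,360:]=cv2.resize(s,(440,352),interpolation=3)
c[352:,360:790]=cv2.resize(W[160:360,145:492,::-1],(430,248))
cv2.imwrite("pics/c7.png",c)
E
```

```text
time: 22.1
eef_pos: [0.4911, -0.1197, 0.3583]
eef_rot: [0.658, 0.753, -0.0, -0.001]
force: [-0.2, 0.2, -0.0]
grip_width: 0.0001
grasp_force: 0.0
[  0.50949727 -53.45213054 358.34237784]
```

View pics/c7.png

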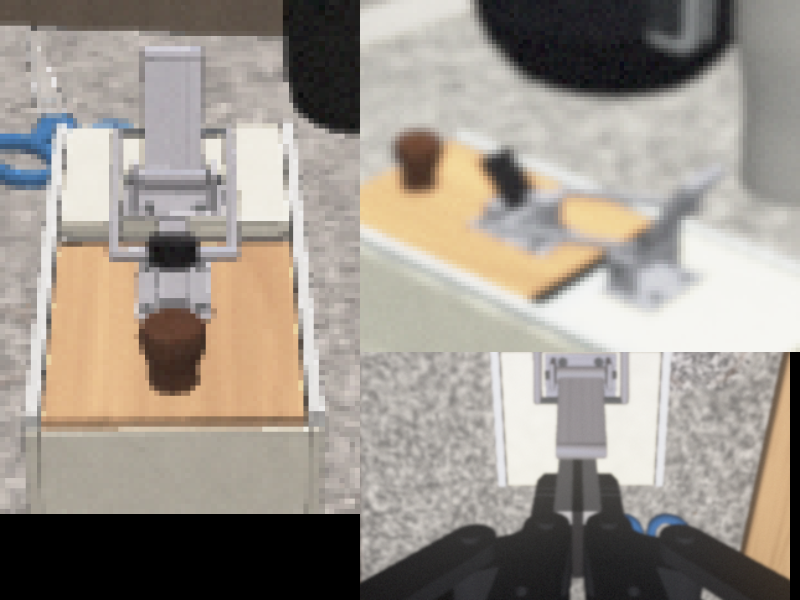

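Run:
```python
from h import *
p=np.load("p.npy");S=np.load("side20.npz")
for y,z in((22,80),(20,80),(26,80),(22,92),(28,80)):print(y,z,proj(S,w(p,(0,y,z))),"ends",proj(S,w(p,(24,y,z)))[1],)
for t in(.5,.6,.7,.8):
    print(t,proj(S,w(p,(0,-40-57*np.sin(t),80+57*np.cos(t)))))
print(proj(S,w(p,(0,97,93))))
```

```text
22 80 [318.52676695 207.43100368] ends 207.54105618989715
20 80 [318.53068357 206.9556747 ] ends 207.0656667085639
26 80 [318.5188868  208.38735409] ends 208.49752641555943
22 92 [318.44961772 202.33553856] ends 202.4480263057363
28 80 [318.51492309 208.86839828] ends 208.97862991683033
0.5 [318.39089958 167.50727171]
0.6 [318.41846026 167.84208715]
0.7 [318.44789199 168.42649006]
0.8 [318.47887778 169.25042363]
[318.27609788 220.90843882]
```

```bash
python3 -m pendant '0.004 0.001 0.02 0;0.004 0.001 0.045 0;0.004 0.001 0.045 0;0.004 0.001 0.045 0'; python3 -c "
from h import *;from station import bot
o=bot.get_obs();p=np.load('p.npy');print(boxp(o['eef_pos'],p),to(w(p,(1.3,-54,294)),p,o))"
```

```text
time: 22.65
eef_pos: [0.4921, -0.1163, 0.3144]
eef_rot: [0.659, 0.752, -0.0, -0.0]
force: [0.1, 0.1, 0.8]
grip_width: 0.0001
grasp_force: 0.0
[  1.97433409 -50.20192885 314.36635373] (array([-3.8, -0.7, 20.4]), np.float64(0.01))
```

```bash
python3 -m pendant '-0.001 -0.001 0.008 0;-0.003 -0.001 0.015 0;-0.004 -0.001 0.02 0;-0.007 -0.001 0.023 0;-0.011 -0.001 0.027 0;-0.015 -0.001 0.030 0;-0.015 -0.001 0.030 0'; python3 -c "
from h import *;from station import bot
o=bot.get_obs();p=np.load('p.npy');print(boxp(o['eef_pos'],p))"
```

```text
time: 23.35
eef_pos: [0.4932, -0.1316, 0.2839]
eef_rot: [0.659, 0.752, 0.0, -0.0]
force: [0.6, 1.9, 1.9]
grip_width: -0.0
grasp_force: 1.2
[  0.95795914 -65.44757881 283.89714339]
```

```bash
python3 -m pendant '-0.003 0 0.004 0;-0.006 0 0.008 0;-0.008 0 0.012 0;-0.008 0 0.012 0';python3 -m pendant '-0.0015 0 0.004 0;-0.003 0 0.008 0;-0.003 0 0.008 0'
```

```text
time: 23.75
eef_pos: [0.4942, -0.1392, 0.2721]
eef_rot: [0.659, 0.752, 0.0, -0.0]
force: [0.3, 3.6, 1.7]
grip_width: 0.0001
grasp_force: 1.6
time: 24.05
eef_pos: [0.4946, -0.1422, 0.2639]
eef_rot: [0.659, 0.752, 0.0, -0.0]
force: [-0.4, 1.2, 1.5]
grip_width: -0.0003
grasp_force: 1.0
```

```bash
python3 -m pendant '0 0 0.002 0;0 0 0.004 0;0 0 0.004 0'|grep force:;python3 -m pendant '-0.001 0 0.002 0;-0.001 0 0.004 0;-0.001 0 0.004 0'; python3 -c "
from h import *;from station import bot
o=bot.get_obs();p=np.load('p.npy');print(boxp(o['eef_pos'],p))"
```

```text
force: [-0.4, 2.2, 2.3]
grasp_force: 1.0
time: 24.65
eef_pos: [0.4946, -0.144, 0.2559]
eef_rot: [0.659, 0.752, -0.0, 0.0]
force: [1.0, -0.0, 0.1]
grip_width: 0.0001
grasp_force: 0.0
[  0.73191434 -78.00505704 255.86147689]
```

```bash
python3 -m pendant '0 0 0.002 0;0 0 0.004 0;0 0 0.004 0'|grep -E "eef_pos|force:";python3 -m pendant '-0.001 0 0.001 0;-0.001 0 0.001 0'|grep -E "eef_pos|force:";python3 -m pendant '-0.001 0 0.001 0;-0.001 0 0.001 0'|grep -E "eef_pos|force:"
```

```text
eef_pos: [0.4944, -0.144, 0.2518]
force: [0.4, -0.2, 0.3]
grasp_force: 0.0
eef_pos: [0.4945, -0.1444, 0.2515]
force: [-1.4, 1.1, 4.0]
grasp_force: 2.0
eef_pos: [0.4946, -0.1447, 0.2512]
force: [-2.7, 4.1, 11.0]
grasp_force: 5.1
```

```bash
python3 -m pendant '0 0 -0.03 0;0 0 -0.07 0;0 0 -0.12 0;0 0 -0.16 0;0 0 -0.16 0'
python3 - <<'E'
from h import *;from station import bot;import cv2
s=bot.snapshot("side")["img"];cv2.imwrite("pics/s8.png",s[:,:,::-1]);w8=bot.snapshot("scene")["img"];cv2.imwrite("pics/sc8.png",w8[:,:,::-1])
a=cv2.imread("pics/side2.png",0);n=cv2.imread("pics/s8.png",0)
up=lambda i:cv2.resize(i,None,fx=8,fy=8,interpolation=cv2.INTER_CUBIC)
def m(r,ref,pad=8):
    y0,y1,x0,x1=r;t=up(ref[y0:y1,x0:x1]);g=up(n[y0-pad:y1+pad,x0-pad:x1+pad])
    q=cv2.minMaxLoc(cv2.matchTemplate(g,t,cv2.TM_CCOEFF_NORMED));return round(q[1],3),q[3][0]/8-pad,q[3][1]/8-pad
print("knob",m((219,238,310,327),a),"box end static",m((240,270,285,355),a))
c=cv2.cvtColor(cv2.imread("pics/c7.png"),cv2.COLOR_BGR2GRAY)[:514,:360]
c7=np.zeros_like(n);c7[160:260,285:355]=cv2.resize(c,(70,100),interpolation=cv2.INTER_AREA)
for k,r in dict(knob=(221,238,311,326),bar=(207,213,304,334),tab=(204,213,312,325),deckrear=(185,205,290,303),leverold=(168,195,311,326)).items():print(k,m(r,c7))
p=np.load("p.npy");S=np.load("side20.npz")
print("bar pred",proj(S,w(p,(0,16,79.5)))-proj(S,w(p,(0,22,79.5))),"knob pred per mm",proj(S,w(p,(0,95,93)))-proj(S,w(p,(0,96,93))))
E
```

```text
time: 25.85
eef_pos: [0.496, -0.147, 0.4157]
eef_rot: [0.659, 0.752, 0.003, 0.006]
force: [0.1, -0.0, 0.2]
grip_width: -0.0001
grasp_force: 0.0
knob (0.988, 0.0, -1.375) box end static (0.64, 0.0, -0.75)
knob (0.991, 0.0, -1.375)
bar (0.897, 0.0, -3.625)
tab (0.837, 0.0, -7.25)
deckrear (0.997, 0.0, 0.0)
leverold (0.325, -1.0, -1.875)
bar pred [ 0.01168131 -1.42121323] knob pred per mm [ 0.00240028 -0.2730206 ]
```

```bash
python3 - <<'E'
from h import *;import cv2
n=cv2.imread("pics/s8.png",0);c=cv2.cvtColor(cv2.imread("pics/c7.png"),cv2.COLOR_BGR2GRAY)[:514,:360];c=cv2.resize(c,(70,100),interpolation=cv2.INTER_AREA)
for k in((309,312),(326,329)):
    print("old",c[40:56,k[0]-285:k[1]-285].mean(1).round().astype(int));print("new",n[200:216,k[0]:k[1]].mean(1).round().astype(int))
p=np.load("p.npy");S=np.load("side20.npz")
for y,z in((16,80),(16,82),(21,80),(21,92),(22,80)):print(y,z,proj(S,w(p,(0,y,z)))[1]+1.2)
print("deck edge/lid edge rows",[proj(S,w(p,(18,y,66)))[1]+1.2 for y in(0,-3,3)])
E
python3 -m pendant '0 0 0 0;0 0 0 0;0 0 0 0'|grep force:
```

```text
old [149 156 136 157 158 143 126 133 203 170 122 186 186 178 186 187]
new [148 156 133 156 165 207 166 118 184 180 186 186 187 175 184 185]
old [166 180 185 157 173 156 113 167 198 166 132 187 188 188 187 186]
new [151 162 186 154 176 197 154 133 187 185 187 187 185 186 185 185]
16 80 207.21065292565373
16 82 206.36953548759203
21 80 208.3931031836437
21 92 203.30115615056494
22 80 208.63100368231423
deck edge/lid edge rows [np.float64(209.35844336748474), np.float64(208.66460864719284), np.float64(210.05630810038446)]
force: [-0.9, -0.6, 0.0]
grasp_force: 0.0
```

```bash
python3 -c "
from station import bot
print(bot.hand_in())"
```

```text
the job is handed in; nothing more can be done
None
```

The job is handed in with the box closed: the lid was leaned on the seal at about 8 N, the bail bar measures as under the lip (from image rows, no final picture viewed), the lever is on its stop after readings up to about 12 N, the latch drew the lid in about 5 mm further and it stayed there, and the arm is clear.

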